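# Straighten the spice rack: press a bottle home, roll a label to the front

### The arm

A 6-joint arm with a two-finger parallel gripper is mounted at the origin on a cart in front of the work surface, level with it; the furniture and walls round the work are solid. World frame = base frame: x ahead of the robot, y to its left, z up, the work surface at z = 0. Lengths are in mm, angles in rad, forces in N, time in s.
With the tool pointing down it reaches from about 325 to 775 mm from the base axis. Payload 5.5 kg.
Tool frame: the origin (TCP) lies on the centre line of the jaws, within the pads' length; the fingertips stand 14 mm ahead of it and the grasp point (between the pads) lies 5 mm behind it; z points along the fingers, y is the line along which they close (so a half turn about z gives the same grasp; the last joint's range is limited). The gripper opens to 85 mm and grips with 20 to 120 N. Pads are 22 mm wide; open, the fingers measure 114 mm over their backs; the gripper's body (76 mm by 85 mm) begins 54 mm behind the grasp point. The pads swing forward as they close: fully open they stand 13 mm farther back than shut.
Start: joints at [-1.287, 0.091, 1.231, -0, 1.82, -0.057], TCP at [200.545, -565.507, 211.275] pointing down, gripper open.
Joint ranges: [-2.87, 2.87], [-0.86, 2.18], [0.17, 2.46], [-1.51, 4.65], [0.06, 2.69], [-2.65, 2.65]. Speed limits (rad/s): [2.57, 2.57, 3.01, 3.14, 3.14, 3.14].

### API

Orientations are given as a 3x3 rotation matrix whose columns are the frame's x, y, z axes.
In Python, from plant import * gives the robot as it stands. Calls block until the motion is done:
- goto(position, orientation): joint-space move of the TCP to a pose.
- move_linear(position, speed=150, attitude=None, until_force=None): straight line of the TCP; attitude=None keeps the orientation; speed is the mean speed in mm/s. With until_force (N) it stops when the force on the tool has changed by that much, and returns True; else False.
- movej(angles): joint-space move.
- command_gripper(opening, newtons=None): finger opening in mm; newtons is the grip in N (None keeps the last); returns when the fingers have stopped.
- pause(seconds).
- ik(position, orientation): joint angles nearest the present ones, or None.
- read_state(): the state.
- camera(name): name is "scene" or "top" or "wrist"; returns a dict with "pixels" (420x560x3 uint8, blue, green, red), "K" (3x3 intrinsics, pixels), "k1" (the pictures are not rectified: a ray, as slopes to the right and down, at radius r is drawn at 1 + k1 r^2 times it, then the intrinsics apply), "position" and "attitude" of the camera in the world. Camera axes: x right, y down, z forward; pixel columns grow to the right and rows downward; lengths in mm; the calibration is good to about 2 mm. A picture is of the moment at which its call begins. There is no depth.
A pose or a line that the arm cannot do raises IKError and nothing moves.
- finish_job(): hands the job in; it is judged then, once.
The state is a dict: "t": time; "joint_pos": joint angles; "qvel": joint speeds; "effort": joint torques, N m; "position": TCP position; "eef_rot": TCP orientation; "wrist_force": force on the tool from outside, world axes, zero at the start; "ft_torque": the same for the moment, N m; "opening": finger opening in mm; "grasp_force": force on a finger pad.
Only numpy, scipy, OpenCV 4.12 (cv2) and the standard library are available. Lean on these libraries where they do the work, as an engineer would, in place of code of your own. Each camera call takes 0.05 s, during which the arm holds its last target. There are 200 camera calls.

### The job

Tidy the spring-clip spice rack. The brown dropper bottle stands half out: press it back until it snaps home between its clips. The jar with the dark red lid is home but its cream label is turned away: without taking it out, roll it round in its clips with a fingertip until the label faces squarely out of the front of the rack; leave the other things as they are.

Things in the scene. Friction and masses are not known exactly. Their poses are not given: they have to be found in the camera images.
- rack: Fixed oak spice rack 206 mm wide (its y), open to its front, its -x side (towards the robot). Origin on the worktop under the middle seat. Plank top z = 12 mm, from x = -62 to +46 mm. Back board from x = 34 mm, up to z = 128. End cheeks at y = +-93 to 103 mm, from x = -24 mm back, 70 mm high. Three equal clips, seats at x = 0, y = -60, 0, +60 mm; any container may be in any clip
- label_jar: Jar to turn: clear glass, dark red lid, 45 mm diameter, 98 high, 0.2 kg, standing on the plank, home in its clip. Origin: centre of its underside, z up its axis, label middle on its -x side. It turns in the slippery clip when a fingertip pressed on its front with about 4 to 15 N is drawn sideways. No room for fingers beside or behind it
- label_mid (a point): Middle of the cream label on that jar's side, 22.3 mm from its axis, 49 mm above its underside; the label wraps only the front part of the jar, the rest is clear glass
- clip_p_front (a point): Where the label's middle belongs: foremost point (towards the rack's -x) of the jar when home, 22.3 mm in front of clip_p_seat and level with it
- clip_p_seat (a point): Axis of the label jar's clip, where the jar's axis stands when home; 49 mm above the plank; axes parallel to the rack's. Each clip: ivory nylon, two tall ribs behind at +-40 degrees, and two sprung arms, 34 to 50 mm above the plank, that bend round the sides
- dropper: Bottle to press home: brown glass, black dropper cap, cream label, 47 mm diameter up to about 60 mm above its underside, then narrowing, 121 high, 0.24 kg. Origin: centre of its underside. It stands on the plank some 32 mm in front of its home, near the tips of its clip; about 10 N on its front, low down, towards the rack's +x spreads the clip and it snaps home
- clip_d_seat (a point): Axis of the dropper bottle's clip, 49 mm above the plank; axes parallel to the rack's. Home, the bottle's axis is about 2 mm in front of it. The sprung arms end 19 mm in front of the seat axis; gap between their beads (13 mm in front of the axis) 37 mm, between the flared tips 47 mm; they spread outward about their roots and spring back
- red_jar: Bystander: jar with bright red lid and picture label all round, 45 mm diameter, 106 high, home in the third clip. Origin: centre of its underside
- nutmeg: Bystander: low round tin, 57 mm diameter, 39 high, on the worktop beside the rack. Origin: centre of its underside
- tape: Bystander: roll of tape lying flat, 96 mm diameter, 25 high, on the worktop beside the rack. Origin: centre of its underside

How it is judged:
By the outcome, as a careful person would: the job done as asked, in the order asked, and still so for the second after the job is handed in, with the robot touching nothing.
It also fails if it takes over 58 s, if anything falls off the work surface, if the arm or the gripper's body presses on something with over 40 N, if the wrist force passes 120 N, or if a joint passes its speed limit or range.

## Working session

There is one attempt and no reset: what is moved stays moved. The work goes in short steps, each a Python script; the robot and the scene stay as the last script left them, time stands still between calls to the robot, and variables do not carry over. Pictures are saved under pics/ and viewed, at most 10 in all, crops included, and the job is handed in when it is done.

```bash
mkdir -p pics; ls
python3 - <<'E'
from plant import *
import cv2,numpy as np
for n in("scene","top"):
    c=camera(n); cv2.imwrite(f"pics/{n}0.png",c["pixels"]); print(n,c["K"],c["k1"],c["position"],c["attitude"])
s=read_state(); print(s["t"],s["eef_rot"],s["wrist_force"],s["opening"])
E
```

```text
pics
scene [[404.31948463   0.         283.20872911]
 [  0.         404.31948463 215.04789915]
 [  0.           0.           1.        ]] -0.031496678261490475 [ 47.51891123 812.64307846 564.23000356] [[-0.85837734 -0.25823976  0.44328385]
 [-0.51295165  0.41804189 -0.74974768]
 [ 0.00830344 -0.8709496  -0.49130219]]
top [[431.27508503   0.         273.00267276]
 [  0.         431.27508503 211.88446804]
 [  0.           0.           1.        ]] 0.035274783444829295 [374.39138431  70.93106518 896.98937177] [[-0.00431757 -0.99268329  0.12066995]
 [-0.99985119  0.00226993 -0.01710122]
 [ 0.01670218 -0.12072583 -0.99254537]]
0.1 [[ 9.42496505e-01  3.34215672e-01 -4.71596427e-04]
 [ 3.34215982e-01 -9.42494986e-01  1.69683933e-03]
 [ 1.22633028e-04 -1.75688020e-03 -9.99998449e-01]] [-0.68191769 -0.03754973 -0.25987327] 85.72504188863489
```

View pics/scene0.png

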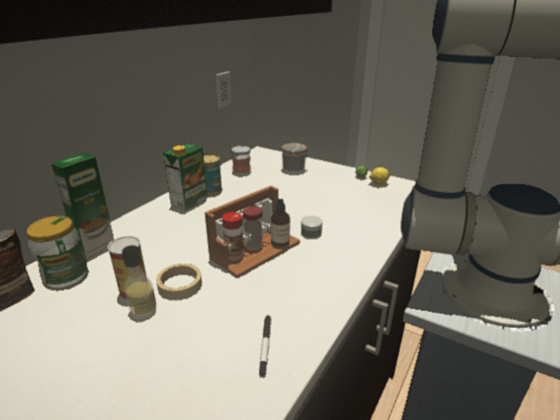

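View pics/top0.png

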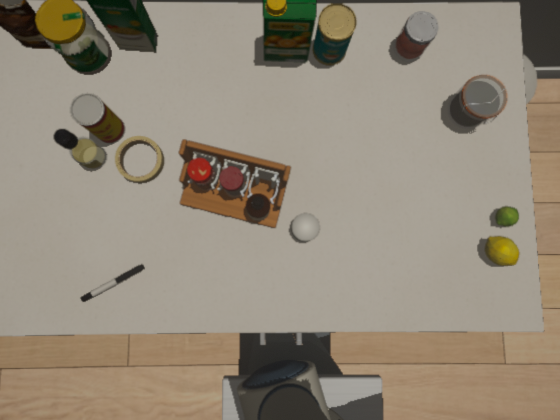

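The scene view shows the rack near (253,240): the bright-red jar is leftmost, the dark-red-lid jar in the middle, and the dropper on the right, standing out. In the top view the rack spans about (180..290,142..225), with the dropper cap at (258,206), the dark red lid at (232,178), the tin at (306,227) and the tape at (138,160).

```bash
cat > h.py <<'E'
from plant import *
import cv2,numpy as np
def ray(c,uv):
    D=np.array([c["k1"],0,0,0,0]);p=cv2.undistortPoints(np.array([[uv]],float),c["K"],D)[0,0]
    # k1 model: drawn = ray*(1+k1 r^2)
    d=np.array(c["attitude"])@np.array([p[0],p[1],1]);return np.array(c["position"]),d
def onz(c,uv,z):
    o,d=ray(c,uv);return o+d*(z-o[2])/d[2]
def proj(c,P):
    R=np.array(c["attitude"]);q=R.T@(np.array(P,float)-c["position"]);a=q[:2]/q[2];a=a*(1+c["k1"]*(a@a))
    return (c["K"]@np.array([*a,1]))[:2]
E
python3 - <<'E'
from h import *
c=camera("top");im=c["pixels"][130:235,170:330]
cv2.imwrite("pics/topc.png",cv2.resize(im,None,fx=5,fy=5,interpolation=cv2.INTER_CUBIC))
hsv=cv2.cvtColor(c["pixels"],cv2.COLOR_BGR2HSV)
m=cv2.inRange(hsv,(5,90,60),(18,255,255));m[:130]=0;m[235:]=0;m[:,:170]=0;m[:,300:]=0
n,l,st,ce=cv2.connectedComponentsWithStats(m);print(st[1:][st[1:,4]>30])
E
```

```text
[[ 179  140  112   42  854]
 [ 180  159  106   69 2534]
 [ 198  168    9    8   44]]
```

View pics/topc.png

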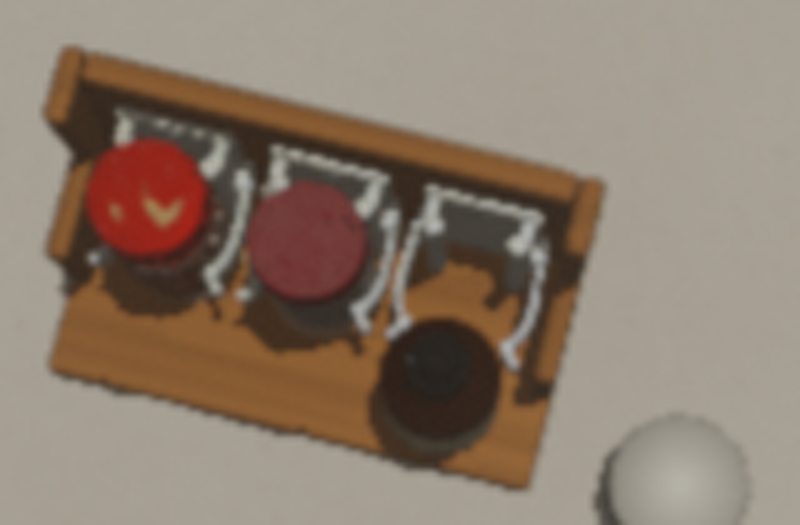

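The crop shows the front plank corners at (180,204) and (275,228), the back board top corners at (183,139) and (291,166), the lids at (231.6,178.4) and (199.6,170), and the dropper cap top at (257.4,203).

Run:
```python
from h import *
np.set_printoptions(precision=1,suppress=True)
c=camera("top")
for n,uv,z in[("FL",(180,204.4),12),("FR",(275.4,227.6),12),("BL",(183,139.4),128),("BR",(290.6,166),128),("lidP",(231.6,178.4),110),("lidR",(199.6,170),118),("drop",(257.4,203),133),("tin",(306,226.5),39),("tape",(138.5,160),25)]:print(n,onz(c,uv,z))
A=onz(c,(180,204.4),12);B=onz(c,(275.4,227.6),12);d=(A-B)[:2];print(np.linalg.norm(d),np.degrees(np.arctan2(-d[0],d[1])))
d=(onz(c,(231.6,178.4),110)-onz(c,(199.6,170),118))[:2];print(np.linalg.norm(d))
```

```text
FL [498.  247.3  12. ]
FR [449.4  50.9  12. ]
BL [601.3 221.2 128. ]
BR [552.   25.3 128. ]
lidP [532.7 133.8 110. ]
lidR [546.8 191.8 118. ]
drop [483.3  85.6 133. ]
tin [449.1  -9.7  39. ]
tape [588.1 331.   25. ]
202.34256200302585 -13.890337904000036
59.685275373189675
```

```bash
cat >> h.py <<'E'
YAW=np.radians(-13.9); RX=np.array([np.cos(YAW),np.sin(YAW),0]);RY=np.array([-np.sin(YAW),np.cos(YAW),0])
SEAT=np.array([533.2,134,0])   # middle seat, worktop
def W(x,y,z): return SEAT+x*RX+y*RY+np.array([0,0,z])
def att(p,flip=1):
    """tool z along rack +x pitched down p deg; tool y in vertical plane"""
    p=np.radians(p); z=np.cos(p)*RX-np.sin(p)*np.array([0,0,1]); x=-RY*flip
    return np.column_stack([x,np.cross(z,x),z])
def tip(x,y,z,p):
    """TCP so that tip centre (14 ahead) is at rack x,y, world z"""
    return W(x,y,z)-14*att(p)[:,2]
E
python3 - <<'E'
from h import *
np.set_printoptions(precision=2,suppress=True)
for f in(1,-1):
  for p in(0,20,35,45):
    for P in((-160,-30,150),(-60,-60,50),(-26,-60,50),(-23,15,75)):
        print(f,p,P,ik(tip(*P,p),att(p,f)))
E
```

```text
1 0 (-160, -30, 150) None
1 0 (-60, -60, 50) None
1 0 (-26, -60, 50) None
1 0 (-23, 15, 75) None
1 20 (-160, -30, 150) None
1 20 (-60, -60, 50) None
1 20 (-26, -60, 50) None
1 20 (-23, 15, 75) None
1 35 (-160, -30, 150) None
1 35 (-60, -60, 50) None
1 35 (-26, -60, 50) None
1 35 (-23, 15, 75) [ 0.7  -0.67  2.35 -0.91  1.   -1.86]
1 45 (-160, -30, 150) None
1 45 (-60, -60, 50) None
1 45 (-26, -60, 50) None
1 45 (-23, 15, 75) [ 0.6  -0.63  2.24 -0.65  1.05 -2.11]
-1 0 (-160, -30, 150) None
-1 0 (-60, -60, 50) None
-1 0 (-26, -60, 50) None
-1 0 (-23, 15, 75) None
-1 20 (-160, -30, 150) None
-1 20 (-60, -60, 50) None
-1 20 (-26, -60, 50) None
-1 20 (-23, 15, 75) None
-1 35 (-160, -30, 150) None
-1 35 (-60, -60, 50) None
-1 35 (-26, -60, 50) None
-1 35 (-23, 15, 75) [ 0.7  -0.67  2.35 -0.91  1.    1.28]
-1 45 (-160, -30, 150) None
-1 45 (-60, -60, 50) None
-1 45 (-26, -60, 50) None
-1 45 (-23, 15, 75) [ 0.6  -0.63  2.24 -0.65  1.05  1.04]
```

```bash
cat >> h.py <<'E'
def att(p,yaw=0,roll=0):
    """tool z along rack yaw (deg, from rack +x) pitched down p; roll 0: tool y in vertical plane"""
    p=np.radians(p);a=np.radians(yaw); h=np.cos(a)*RX+np.sin(a)*RY
    z=np.cos(p)*h-np.sin(p)*np.array([0,0,1]); x=np.cross(h,[0,0,1]);x/=np.linalg.norm(x)
    R=np.column_stack([x,np.cross(z,x),z]); return R@cv2.Rodrigues(np.array([0,0,np.radians(roll)]))[0]
def tip(x,y,z,R): return W(x,y,z)-14*R[:,2]
E
python3 - <<'E'
from h import *
np.set_printoptions(precision=2,suppress=True)
for p in(45,50,55,60):
  for yaw in(-30,0,30):
   for r in (0,90,-90):
    R=att(p,yaw,r)
    o=[ik(tip(*P,R),R) for P in((-110,-60,150),(-75,-60,48),(-26,-60,48),(-70,0,90),(-23,15,72),(-23,-15,72))]
    print(p,yaw,r,[q is not None for q in o],o[2])
E
```

```text
45 -30 0 [True, True, True, True, True, True] [ 0.64 -0.36  2.11 -0.8   1.33 -1.56]
45 -30 90 [True, True, True, True, True, True] [ 0.64 -0.36  2.11 -0.8   1.33  0.01]
45 -30 -90 [False, False, False, False, False, False] None
45 0 0 [False, False, False, True, True, True] None
45 0 90 [False, False, False, True, True, True] None
45 0 -90 [False, False, False, True, True, True] None
45 30 0 [False, False, False, False, False, False] None
45 30 90 [False, False, False, False, False, False] None
45 30 -90 [False, False, False, False, False, False] None
50 -30 0 [True, True, True, True, True, True] [ 0.58 -0.38  2.08 -0.7   1.33 -1.66]
50 -30 90 [True, True, True, True, True, True] [ 0.58 -0.38  2.08 -0.7   1.33 -0.09]
50 -30 -90 [False, False, False, False, False, False] None
50 0 0 [False, False, True, True, True, True] [ 0.38 -0.8   2.35 -0.45  1.05 -2.4 ]
50 0 90 [False, False, True, True, True, True] [ 0.38 -0.8   2.35 -0.45  1.05 -0.83]
50 0 -90 [False, False, True, True, True, True] [ 0.38 -0.8   2.35 -0.45  1.05  2.31]
50 30 0 [False, False, False, False, False, False] None
50 
[... 832 characters left out ...]
 [True, True, True, True, True, True] [ 0.45 -0.37  2.01 -0.5   1.34 -1.85]
60 -30 90 [True, True, True, True, True, True] [ 0.45 -0.37  2.01 -0.5   1.34 -0.28]
60 -30 -90 [False, False, False, False, False, False] None
60 0 0 [False, True, True, True, True, True] [ 0.29 -0.65  2.19 -0.28  1.15 -2.56]
60 0 90 [False, True, True, True, True, True] [ 0.29 -0.65  2.19 -0.28  1.15 -0.99]
60 0 -90 [False, True, True, True, True, True] [ 0.29 -0.65  2.19 -0.28  1.15  2.16]
60 30 0 [False, False, False, False, False, False] None
60 30 90 [False, False, True, True, True, True] [-0.01 -0.74  2.24  0.16  1.14 -1.89]
60 30 -90 [False, False, True, True, True, True] [-0.01 -0.74  2.24  0.16  1.14  1.25]
```

Run:
```python
from h import *
np.set_printoptions(precision=2,suppress=True)
R=att(60,0,90)
def q(*P): return ik(tip(*P,R),R)
for P in((-85,-60,150),(-85,-60,110),(-80,-60,80),(-85,-60,38),(-95,-60,38),(-85,-20,110),(-75,0,130)): print(P,q(*P))
command_gripper(0,40)
P=(-70,-30,150)
print(q(*P))
if q(*P) is not None:
    goto(tip(*P,R),R); s=read_state(); print(s["t"],s["position"],s["opening"],s["wrist_force"])
    c=camera("wrist");cv2.imwrite("pics/w1.png",c["pixels"]); print(c["position"],c["attitude"],proj(c,W(-22,0,61)))
```

```text
(-85, -60, 150) [ 0.39 -0.83  2.11 -0.3   1.43 -0.96]
(-85, -60, 110) [ 0.39 -0.84  2.19 -0.31  1.37 -0.94]
(-80, -60, 80) [ 0.38 -0.83  2.23 -0.31  1.31 -0.93]
(-85, -60, 38) [ 0.39 -0.83  2.31 -0.32  1.24 -0.9 ]
(-95, -60, 38) None
(-85, -20, 110) [ 0.49 -0.73  2.13 -0.35  1.35 -0.83]
(-75, 0, 130) [ 0.52 -0.66  2.05 -0.36  1.36 -0.81]
[ 0.44 -0.72  2.05 -0.33  1.39 -0.9 ]
3.5583 [451.53 122.9  162.34] -0.22525865812756415 [-0.42  0.31  0.09]
[307.05 158.55 265.1 ] [[ 0.24  0.65  0.72]
 [ 0.97 -0.16 -0.18]
 [ 0.    0.74 -0.67]] [310.35 192.91]
```

```bash
python3 -c "
import cv2;i=cv2.imread('pics/w1.png');cv2.imwrite('pics/w1r.png',cv2.rotate(i,cv2.ROTATE_180))"
```

```text
(no output)
```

View pics/w1r.png

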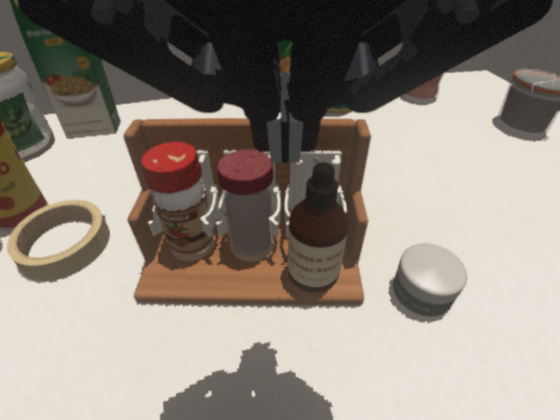

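The wrist view (rotated 180°) shows the jar at (248,205) with clear glass in front and no label, the dropper at (318,235) standing out, and the closed fingers well above the rack. I'll press the dropper first.

Run:
```python
from h import *
np.set_printoptions(precision=2,suppress=True)
R=att(60,0,90)
yb=-59.5
move_linear(tip(-85,yb,110,R),150); move_linear(tip(-85,yb,38,R),120)
def rk(): s=read_state(); d=s["position"]+14*R[:,2]-SEAT; f=s["wrist_force"]; return np.array([s["t"],d@RX+9.5,d@RY,d[2],f@RX,f@RY,f[2]])
print(rk())
print(move_linear(tip(-62,yb,38,R),40,until_force=3),rk())
for x in np.arange(-60,-33,3):
    a=rk()
    if x<a[1]-9.5: continue
    h=move_linear(tip(x,yb,38,R),40,until_force=35); print(h,rk())
    if h: break
c=camera("wrist");cv2.imwrite("pics/w2.png",cv2.rotate(c["pixels"],cv2.ROTATE_180))
```

```text
[  4.86 -75.06 -59.18  39.1   -0.06   0.17   0.46]
False [  5.58 -52.56 -59.66  37.74  -0.1   -0.13  -0.42]
False [  5.83 -50.5  -59.48  38.05  -0.21  -0.07  -0.14]
False [  6.08 -47.41 -59.51  38.03  -0.36  -0.12  -0.35]
False [  6.33 -44.39 -59.56  37.97   0.5    0.39   0.52]
False [  6.58 -41.4  -59.57  37.98   0.12  -0.78  -0.16]
False [  6.83 -38.42 -59.57  37.95   0.66   0.64  -0.24]
False [  7.08 -35.47 -59.58  37.92  -0.86  -0.23   0.03]
False [  7.33 -32.34 -59.44  38.09  -1.04   0.09   0.38]
False [  7.58 -29.23 -59.14  38.6   -3.7    1.3    3.01]
False [  7.83 -26.15 -59.15  38.85  -4.03   0.75   4.89]
```

View pics/w2.png

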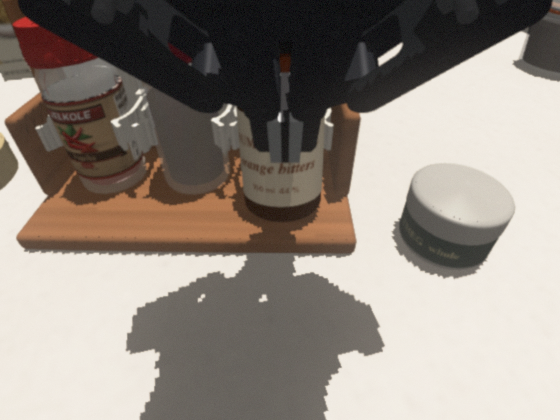

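The finger sits on the middle of the bottle front at about (283,150) and the bottle is going in upright between the arms. I'll keep pressing.

```bash
cat >> h.py <<'E'
def rk(R):
    s=read_state(); d=s["position"]+14*R[:,2]-SEAT; f=s["wrist_force"]; return np.array([s["t"],d@RX+9.5,d@RY,d[2],f@RX,f@RY,f[2]])
E
python3 - <<'E'
from h import *
np.set_printoptions(precision=2,suppress=True)
R=att(60,0,90)
yb=-59.5
for x in np.arange(-34,-22,2):
    h=move_linear(tip(x,yb,38,R),30,until_force=22); r=rk(R); print(h,r)
    if h or r[4]<-28: break
E
```

```text
False [  8.13 -24.32 -59.48  38.18  -2.51  -0.65   1.94]
False [  8.38 -22.29 -59.25  38.48  -5.48  -0.48   5.29]
False [  8.63 -20.23 -59.42  38.35  -0.96   0.33   2.53]
False [  8.88 -18.49 -59.67  37.61  -0.2   -0.28   0.23]
False [  9.13 -16.45 -59.61  37.73  -0.67   0.26   1.78]
False [  9.38 -14.38 -59.56  37.96  -0.51   0.36   1.72]
```

Run:
```python
from h import *
np.set_printoptions(precision=2,suppress=True)
R=att(60,0,90)
move_linear(tip(-85,-59.5,38,R),120);move_linear(tip(-85,-40,110,R),120)
goto(tip(-75,-30,150,R),R)
c=camera("wrist");cv2.imwrite("pics/w3.png",cv2.rotate(c["pixels"],cv2.ROTATE_180))
t=camera("top");cv2.imwrite("pics/t3.png",cv2.resize(t["pixels"][130:235,170:330],None,fx=5,fy=5,interpolation=cv2.INTER_CUBIC))
a=cv2.imread("pics/w3.png")[:330,100:440];b=cv2.resize(cv2.imread("pics/t3.png")[:,:700],None,fx=330/525,fy=330/525)
cv2.imwrite("pics/v3.png",np.hstack([a,b]));print(rk(R))
```

```text
[ 11.21 -65.9  -30.42 148.51  -0.91   0.59  -0.77]
```

View pics/v3.png

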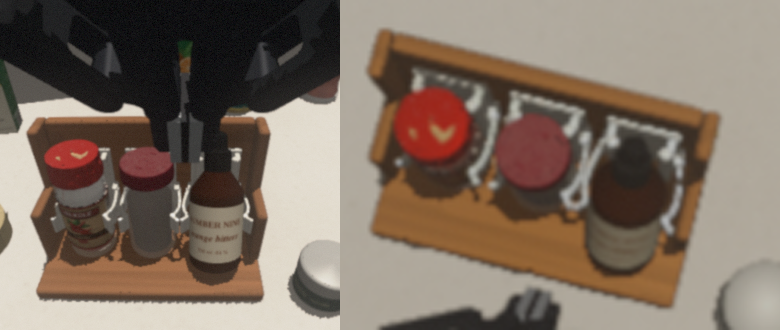

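The bottle is now leaning back: its cap is at about (635,152) near the back board, while its base front at (625,262) is still forward. The contact must have been too high, so I'll push low, at the base.

Run:
```python
from h import *
np.set_printoptions(precision=2,suppress=True)
R=att(60,0,90);c=camera("top")
cap=onz(c,(263.9,178.4),131)-SEAT; b=onz(c,(260.7,213.4),12)-SEAT
print("cap",cap@RX,cap@RY,"basefront",b@RX,b@RY)
yb=-59.5;z=22
for zz in(110,z): print(ik(tip(-83,yb,zz,R),R) is not None)
move_linear(tip(-83,yb,110,R),150);move_linear(tip(-83,yb,z,R),100)
for x in np.arange(-62,-25,2.):
    h=move_linear(tip(x,yb,z,R),35,until_force=18); r=rk(R); print(h,r)
    if h or r[4]<-15: break
c=camera("wrist");cv2.imwrite("pics/w4.png",cv2.rotate(c["pixels"],cv2.ROTATE_180))
```

```text
cap 9.829276943482652 -59.473351386138816 basefront -40.01447676858047 -64.38665652919978
True
True
False [ 13.53 -52.57 -59.6   21.79   0.24  -0.58   0.39]
False [ 13.78 -50.49 -59.44  22.07   0.23   1.05   0.43]
False [ 14.03 -48.44 -59.48  22.04  -0.18   0.29  -0.57]
False [ 14.28 -46.43 -59.55  22.     0.12   0.05  -0.09]
False [ 14.53 -44.43 -59.53  21.99  -0.03   0.79   0.24]
False [ 14.78 -42.43 -59.54  21.99  -0.34   0.52  -0.36]
False [ 15.03 -40.43 -59.54  21.96   0.2    0.76  -0.47]
False [ 15.28 -38.44 -59.53  21.98   0.68  -1.09  -0.54]
False [ 15.53 -36.42 -59.54  22.01  -0.06  -0.86   0.08]
False [ 15.78 -34.45 -59.53  21.97   0.26  -0.03  -0.16]
False [ 16.02 -32.44 -59.54  21.99  -1.03   0.56   0.28]
False [ 16.27 -30.43 -59.5   22.02   0.03  -0.03   0.42]
False [ 16.52 -28.44 -59.53  21.98  -0.48  -0.11  -0.11]
False [ 16.77 -26.42 -59.54  22.01  -0.02  -0.22   0.16]
False [ 17.02 -24.43 -59.53  21.98   0.35   0.57   0.25]
False [ 17.27 -22.43 -59.52  22.     0.29   0.3   -0.45]
False [ 17.52 -20.45 -59.48  22.08  -1.61   0.21   0.12]
False [ 17.77 -18.37 -59.38  22.23  -2.39   0.2    1.87]
False [ 18.02 -16.63 -59.41  21.8   -3.13  -0.36   1.36]
```

View pics/w4.png

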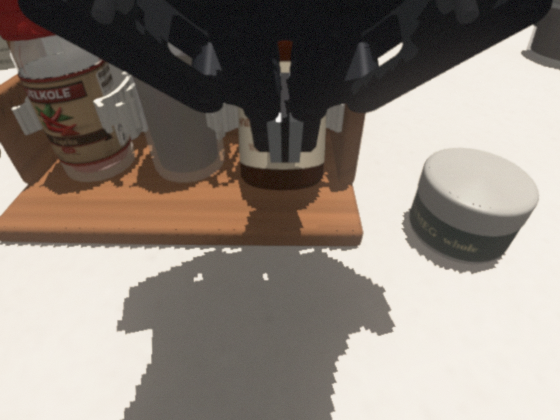

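The fingertip is at about (285,160), just above the base edge at (283,187). The bottle now stands upright with its base farther in, and force is beginning to rise, so I'll continue.

Run:
```python
from h import *
np.set_printoptions(precision=2,suppress=True)
R=att(60,0,90);c=camera("wrist");print("tip px rot",np.array([559,419])-proj(c,read_state()["position"]+14*R[:,2]))
yb=-59.5;z=22
for x in np.arange(-24.5,-12,1.5):
    h=move_linear(tip(x,yb,z,R),20,until_force=18); r=rk(R); print(h,r)
    if h or r[4]<-17: break
c=camera("wrist");cv2.imwrite("pics/w5.png",cv2.rotate(c["pixels"],cv2.ROTATE_180))
```

```text
tip px rot [284.02 174.83]
False [ 18.38 -15.82 -59.74  20.84  -5.54   0.6   -0.36]
False [ 18.62 -14.96 -59.9   19.87  -5.66   0.94  -1.46]
False [ 18.88 -13.92 -60.14  19.19  -6.9    0.18  -3.12]
False [ 19.12 -12.11 -60.26  19.47  -4.82  -0.66  -1.78]
False [ 19.38  -8.61 -59.64  22.11  -0.21  -0.47  -0.64]
False [ 19.62  -7.13 -59.47  22.45   0.06   0.48  -0.72]
False [ 19.88  -6.42 -59.46  22.17  -6.95  -0.72   4.31]
False [ 20.12  -6.14 -59.42  21.95 -18.88  -2.06  11.31]
```

Run:
```python
from h import *
np.set_printoptions(precision=2,suppress=True)
R=att(60,0,90)
move_linear(tip(-70,-59.5,30,R),150);move_linear(tip(-72,-30,130,R),180)
c=camera("wrist");a=cv2.rotate(c["pixels"],cv2.ROTATE_180)[:330,100:440];cv2.imwrite("pics/w6.png",a)
t=camera("top");b=cv2.resize(t["pixels"][140:206,175:295],None,fx=5,fy=5,interpolation=cv2.INTER_CUBIC)[:,:440]
b=cv2.resize(t["pixels"][135:230,175:295],None,fx=3.47,fy=3.47,interpolation=cv2.INTER_CUBIC)[:330]
cv2.imwrite("pics/v6.png",np.hstack([a,b]));print(rk(R))
```

```text
[ 21.53 -62.89 -30.73 127.82  -0.23   0.35  -0.65]
```

View pics/v6.png

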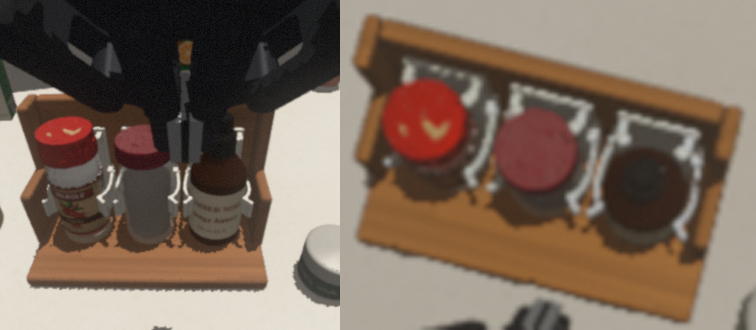

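The dropper is home: it stands upright, its cap is centred at (645,178), and the arms are closed round it. Next I need to know where the jar's label is.

Run:
```python
from h import *
a=cv2.imread("pics/w1r.png").astype(int)
for y in (195,205,215,225,235,245):
    print(y,[tuple(a[y-1:y+2,x-1:x+2].mean((0,1)).astype(int)) for x in range(216,284,4)])
s=camera("scene");print("scene jar",proj(s,W(0,0,61)),proj(s,W(0,0,12)),proj(s,W(0,0,110)))
x,y=proj(s,W(0,0,61)).astype(int)
print([tuple(s["pixels"][y,i]) for i in range(x-14,x+15,2)])
```

```text
195 [(np.int64(129), np.int64(140), np.int64(146)), (np.int64(70), np.int64(81), np.int64(95)), (np.int64(118), np.int64(123), np.int64(128)), (np.int64(59), np.int64(65), np.int64(72)), (np.int64(57), np.int64(61), np.int64(70)), (np.int64(53), np.int64(57), np.int64(69)), (np.int64(48), np.int64(51), np.int64(66)), (np.int64(48), np.int64(52), np.int64(66)), (np.int64(51), np.int64(55), np.int64(68)), (np.int64(57), np.int64(61), np.int64(71)), (np.int64(58), np.int64(64), np.int64(71)), (np.int64(60), np.int64(66), np.int64(72)), (np.int64(59), np.int64(64), np.int64(71)), (np.int64(61), np.int64(67), np.int64(73)), (np.int64(83), np.int64(89), np.int64(94)), (np.int64(132), np.int64(142), np.int64(149)), (np.int64(104), np.int64(116), np.int64(127))]
205 [(np.int64(91), np.int64(99), np.int64(104)), (np.int64(165), np.int64(179), np.int64(186)), (np.int64(80), np.int64(84), np.int64(89)), (np.int64(59), np.int64(64), np.int64(71)), (np.int64(61), np.int64(66), np.int64(73)), (np.int64(61), np.int64(65), np.int64(72)), (np.int64(61), np.int64(66), np.int64(73)), (np.int64(62), np.
[... 3523 characters left out ...]
[252.24490699 209.28174475]
[(np.uint8(46), np.uint8(54), np.uint8(83)), (np.uint8(82), np.uint8(90), np.uint8(104)), (np.uint8(98), np.uint8(110), np.uint8(115)), (np.uint8(76), np.uint8(85), np.uint8(89)), (np.uint8(64), np.uint8(74), np.uint8(79)), (np.uint8(63), np.uint8(71), np.uint8(78)), (np.uint8(64), np.uint8(73), np.uint8(79)), (np.uint8(66), np.uint8(73), np.uint8(81)), (np.uint8(67), np.uint8(77), np.uint8(81)), (np.uint8(62), np.uint8(73), np.uint8(78)), (np.uint8(60), np.uint8(70), np.uint8(77)), (np.uint8(60), np.uint8(69), np.uint8(75)), (np.uint8(148), np.uint8(161), np.uint8(164)), (np.uint8(153), np.uint8(171), np.uint8(175)), (np.uint8(108), np.uint8(121), np.uint8(126))]
```

No cream shows across the jar front, only uniform grey glass. I'll draw the finger once from +y to -y under force control, then look.

```bash
cat >> h.py <<'E'
R60=att(60,0,90); ZJ=66.; HW=8.; RJ=22.5
def dep(y):
    yc=max(0,abs(y)-HW); return RJ-np.sqrt(RJ**2-yc**2)
def stroke(y0,y1,F=8.,step=5.,x0=-17.5):
    """press at y0, draw to y1, back off; x0 = tip-centre x at front contact guess"""
    move_linear(tip(x0-12,y0,ZJ,R60),200)
    move_linear(tip(x0-3+dep(y0),y0,ZJ,R60),80)
    move_linear(tip(x0+8+dep(y0),y0,ZJ,R60),25,until_force=4)
    r=rk(R60); x=r[1]-9.5+.4-dep(y0); print("hit",r)
    n=int(np.ceil(abs(y1-y0)/step))
    for y in np.linspace(y0,y1,n+1):
        move_linear(tip(x+dep(y),y,ZJ,R60),40); r=rk(R60)
        x+=np.clip((F+r[4])*.08,-.8,.8); print(r)
    move_linear(tip(x-15,y1,ZJ,R60),150)
def look(name):
    move_linear(tip(-72,-30,130,R60),200)
    c=camera("wrist");cv2.imwrite(f"pics/{name}.png",c["pixels"])
    out={}
    for z in(30,38,66,74):
        L=proj(c,W(-8,24,z));Q=proj(c,W(-8,-24,z)); t=np.linspace(0,1,25)
        out[z]=[int(cv2.getRectSubPix(c["pixels"],(3,3),tuple(map(float,L+(Q-L)*k))).mean()) for k in t]
        print(z,out[z])
    return c
E
python3 - <<'E'
from h import *
np.set_printoptions(precision=1,suppress=True)
move_linear(tip(-60,18,ZJ,R60),200)
stroke(18,-18); look("w7"); print(read_state()["t"])
E
```

```text
hit [23.1 -0.5 18.2 65.3 -3.3  2.1  2. ]
[23.4 -0.4 18.1 65.5 -3.8  1.5  0.9]
[23.6 -2.1 14.6 65.9 -6.5  4.9  1. ]
[ 23.9  -3.3  11.3  66.2 -11.3   8.6   3.3]
[ 24.2  -4.3   8.   66.5 -17.6  12.1   7.2]
[24.4 -3.3  0.8 66.5 -7.2  2.6  3.1]
[24.7 -3.3 -4.  66.2 -6.9  2.9  2.6]
[25.  -2.7 -9.4 66.  -3.  -0.2  0.9]
[ 25.2  -1.5 -14.1  66.   -0.8  -0.1  -0.6]
[ 25.5   0.7 -18.3  66.1  -0.4  -0.    0.8]
30 [55, 64, 68, 65, 64, 63, 64, 63, 64, 63, 63, 63, 63, 62, 62, 62, 61, 61, 60, 60, 65, 84, 73, 68, 97]
38 [60, 64, 67, 62, 64, 64, 63, 63, 63, 63, 63, 63, 63, 63, 62, 62, 61, 61, 61, 60, 61, 74, 83, 89, 96]
66 [82, 81, 70, 63, 63, 64, 65, 65, 66, 66, 66, 66, 67, 66, 64, 63, 64, 63, 62, 62, 62, 71, 88, 113, 179]
74 [177, 98, 72, 63, 64, 64, 65, 65, 66, 66, 64, 65, 67, 66, 65, 66, 65, 66, 65, 66, 65, 69, 86, 91, 147]
26.3833
```

There is still no label in view. The scene view shows none on the +y side either, so the label is at the back on the -y side. I'll roll the jar the other way, drawing towards +y.

```bash
sed -i 's/HW=8\./HW=5.5/; s/yc=max(0,abs(y)-HW)/yc=max(0,abs(y-1.5)-HW)/; s/\*\.08,-\.8,\.8/*.1,-.8,.8/; s/x0=-17.5/x0=-13.5/' h.py
python3 - <<'E'
from h import *
np.set_printoptions(precision=1,suppress=True)
move_linear(tip(-45,-15,ZJ,R60),200)
stroke(-15,18); look("w8"); print(read_state()["t"])
E
```

```text
hit [ 27.8  -0.3 -15.1  65.2  -2.1   0.4   0.6]
[ 28.   -0.3 -15.2  65.3  -2.5  -1.2   0.3]
[ 28.3  -1.9 -11.2  65.5  -7.5  -5.3   1.2]
[ 28.5  -3.3  -7.4  65.6 -13.5 -10.1   7.1]
[ 28.8  -4.6  -3.4  65.7 -22.2 -13.9  12.5]
[29.1 -3.6  4.  66.1 -4.7 -1.   0.9]
[29.3 -3.4  8.7 65.7 -4.6 -0.9  1.2]
[29.6 -2.3 13.4 65.5 -5.2 -0.3  0.4]
[29.9 -0.2 18.4 65.5 -5.7 -0.1  0.1]
30 [55, 63, 66, 62, 61, 62, 62, 61, 62, 62, 62, 63, 62, 62, 61, 61, 62, 61, 60, 59, 63, 83, 74, 69, 99]
38 [61, 66, 67, 63, 62, 62, 63, 62, 62, 62, 62, 62, 62, 62, 61, 61, 61, 60, 60, 61, 61, 72, 82, 87, 96]
66 [82, 82, 67, 63, 64, 65, 64, 65, 65, 66, 66, 65, 65, 64, 64, 64, 62, 62, 62, 61, 60, 64, 78, 115, 189]
74 [180, 100, 70, 64, 65, 66, 66, 66, 65, 66, 66, 66, 66, 66, 66, 65, 64, 64, 64, 64, 63, 67, 85, 91, 144]
30.825
```

Run:
```python
from h import *
c=camera("wrist"); p=proj(c,W(-10,0,66)).astype(int); print(p)
t=[]
for n in("w7","w8"):
    a=cv2.imread(f"pics/{n}.png")[p[1]-65:p[1]+65,p[0]-42:p[0]+43]; t.append(cv2.resize(cv2.rotate(cv2.convertScaleAbs(a,alpha=1.8),cv2.ROTATE_180),None,fx=3,fy=3,interpolation=cv2.INTER_CUBIC))
s=camera("scene")["pixels"][195:255,215:295];s0=cv2.imread("pics/scene0.png")[195:255,215:295]
s=[cv2.resize(cv2.convertScaleAbs(i,alpha=1.8),(255,195),interpolation=cv2.INTER_CUBIC) for i in(s0,s)]
cv2.imwrite("pics/v8.png",np.hstack(t+[np.vstack(s)]));print(np.hstack(t).shape)
```

```text
[310 228]
(390, 510, 3)
```

View pics/v8.png

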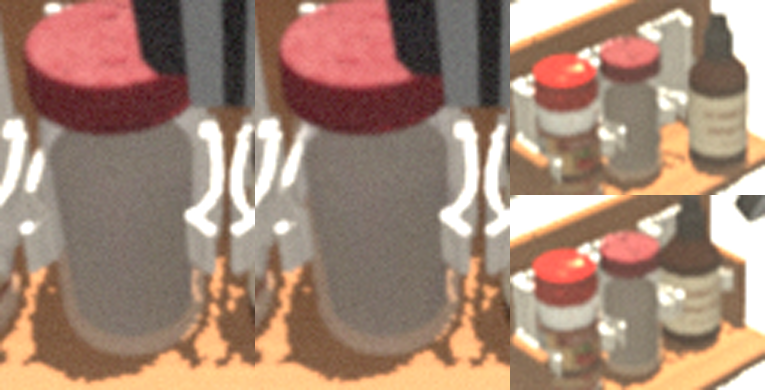

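```bash
cat >> h.py <<'E'
def lidpolar(c,img,x0=0.,y0=0.,z=110):
    th=np.radians(np.arange(0,360,3)); rr=np.arange(5,21,1.)
    P=np.array([[proj(c,W(x0+r*np.cos(t),y0+r*np.sin(t),z)) for t in th] for r in rr],np.float32)
    g=cv2.remap(cv2.GaussianBlur(img,(3,3),0),P[...,0],P[...,1],cv2.INTER_LINEAR).astype(float)
    m=(g[...,2]>60)&(g[...,2]>1.25*g[...,1]); v=g[...,2]/1.
    return v,m
def rotcorr(a,b):
    (v,m),(w,n)=a,b; res=[]
    for k in range(120):
        w2=np.roll(w,k,1);n2=np.roll(n,k,1);M=m&n2
        if M.sum()<300: continue
        x=v[M];y=w2[M];x=x-x.mean();y=y-y.mean();res.append((round((x@y)/np.sqrt((x@x)*(y@y)),2),k*3,int(M.sum())))
    return sorted(res,reverse=True)[:6]
E
python3 - <<'E'
from h import *
c=camera("wrist")
a=lidpolar(c,cv2.imread("pics/w7.png"));b=lidpolar(c,cv2.imread("pics/w8.png"));d=lidpolar(c,c["pixels"])
e=lidpolar(c,cv2.imread("pics/w6.png")) if False else None
print("self",rotcorr(b,d)); print("w7->w8",rotcorr(b,a)); print(a[1].mean(),c["position"])
t=camera("top"); t0=lidpolar(t,cv2.resize(cv2.imread("pics/top0.png"),(560,420))); t1=lidpolar(t,t["pixels"]); print("top0->now",rotcorr(t1,t0)); print(t0[1].mean(),read_state()["t"])
E
```

```text
self [(np.float64(0.84), 0, 1341), (np.float64(0.79), 3, 1331), (np.float64(0.71), 357, 1326), (np.float64(0.66), 6, 1316), (np.float64(0.55), 9, 1301), (np.float64(0.54), 354, 1311)]
w7->w8 [(np.float64(0.98), 0, 1342), (np.float64(0.92), 357, 1327), (np.float64(0.92), 3, 1329), (np.float64(0.81), 6, 1313), (np.float64(0.8), 354, 1311), (np.float64(0.7), 9, 1298)]
0.7005208333333334 [305.47087932 159.39264227 244.04200135]
top0->now [(np.float64(0.97), 357, 1920), (np.float64(0.97), 3, 1920), (np.float64(0.97), 0, 1920), (np.float64(0.96), 6, 1920), (np.float64(0.95), 354, 1920), (np.float64(0.94), 351, 1920)]
1.0 31.025
```

The lid pattern is identical before and after the last stroke (0.98 correlation at 0°), so the jar did not turn. The dropper contact offsets imply the real fingertip contact is about 20 to 25 mm higher than I assumed, so I was pressing on the lid. I'll press lower and use a shorter stroke.

```bash
sed -i 's/ZJ=66\./ZJ=45./; s/x0=-13.5/x0=-14/' h.py
python3 - <<'E'
from h import *
np.set_printoptions(precision=1,suppress=True)
move_linear(tip(-45,-10,70,R60),250);
stroke(-10,13,F=8); c=look("w9"); print(read_state()["t"])
print(rotcorr(lidpolar(c,c["pixels"]),lidpolar(c,cv2.imread("pics/w8.png"))))
E
```

```text
hit [32.4 -2.5 -9.9 44.5 -3.7  0.3  2. ]
[ 32.6  -2.4 -10.   44.7  -3.   -0.    0.2]
[32.9 -3.2 -6.6 44.4 -9.5 -6.7  4.9]
[33.1 -3.5 -1.6 44.1 -7.7 -3.2  2.6]
[33.4 -3.6  2.8 43.8 -8.9 -4.3  2.7]
[33.7 -3.6  7.5 43.8 -7.3 -2.7  1.7]
[33.9 -2.6 12.6 43.9 -6.7 -1.6  0.3]
30 [55, 63, 66, 61, 61, 60, 60, 61, 61, 62, 62, 62, 62, 61, 61, 61, 61, 68, 82, 84, 83, 82, 71, 72, 97]
38 [61, 64, 65, 59, 60, 61, 61, 61, 61, 61, 61, 62, 62, 61, 59, 60, 60, 68, 83, 84, 83, 83, 85, 88, 95]
66 [83, 82, 67, 60, 61, 62, 62, 63, 65, 64, 64, 64, 63, 62, 61, 61, 60, 69, 84, 87, 87, 88, 86, 111, 185]
74 [180, 98, 69, 63, 64, 64, 65, 64, 64, 64, 64, 64, 64, 64, 64, 62, 62, 72, 89, 93, 95, 92, 86, 86, 140]
34.9167
[(np.float64(0.96), 0, 1359), (np.float64(0.88), 357, 1344), (np.float64(0.86), 3, 1347), (np.float64(0.71), 354, 1329), (np.float64(0.68), 6, 1332), (np.float64(0.56), 351, 1314)]
```

The label has now come into view on the -y side, with its edge about 28° off the front. One more stroke the same way, sampling brightness against angle on the cylinder this time.

```bash
cat >> h.py <<'E'
def prof(c,x0=-0.5,y0=0.):
    """brightness by angle from front (+ towards +y); label edges in degrees"""
    ph=np.arange(-90,91,2.); zs=np.arange(66,78,2.)
    P=np.array([[proj(c,W(x0-22.4*np.cos(p),y0+22.4*np.sin(p),z)) for p in np.radians(ph)] for z in list(zs)+[26,30,34,38]],np.float32)
    g=cv2.remap(c["pixels"],P[...,0],P[...,1],cv2.INTER_LINEAR).mean(2)
    v=np.median(g,0); print([f"{int(a)}:{int(b)}" for a,b in zip(ph,v)][::2]); return ph,v
E
python3 - <<'E'
from h import *
np.set_printoptions(precision=1,suppress=True)
prof(camera("wrist"))
move_linear(tip(-45,-10,70,R60),250);
stroke(-10,13,F=8); c=look("w10"); prof(c); print(read_state()["t"])
E
```

```text
['-90:89', '-86:89', '-82:88', '-78:86', '-74:84', '-70:80', '-66:83', '-62:86', '-58:88', '-54:87', '-50:85', '-46:86', '-42:87', '-38:85', '-34:82', '-30:66', '-26:60', '-22:60', '-18:61', '-14:61', '-10:61', '-6:62', '-2:62', '2:63', '6:63', '10:63', '14:63', '18:61', '22:62', '26:61', '30:63', '34:62', '38:61', '42:61', '46:60', '50:62', '54:64', '58:67', '62:70', '66:71', '70:76', '74:79', '78:79', '82:79', '86:78', '90:74']
hit [ 36.3  -2.7 -10.   44.5  -2.3  -0.3   0.8]
[ 36.5  -2.6 -10.   44.6  -2.9  -0.2   1. ]
[36.8 -3.4 -6.4 44.3 -7.8 -4.   3.8]
[37.1 -3.5 -1.5 44.  -6.9 -3.7  2.8]
[37.3 -3.7  2.8 43.8 -9.5 -4.6  2.5]
[37.6 -3.6  7.6 43.8 -6.4 -3.3  1.5]
[37.9 -2.7 12.7 43.8 -5.3 -0.5  0.4]
30 [61, 64, 66, 61, 61, 61, 61, 66, 83, 89, 89, 89, 88, 86, 86, 85, 85, 85, 84, 84, 83, 82, 74, 75, 99]
38 [60, 65, 66, 60, 60, 61, 60, 65, 83, 89, 89, 89, 86, 74, 65, 62, 64, 67, 74, 78, 79, 82, 85, 87, 95]
66 [83, 82, 66, 60, 61, 62, 61, 65, 84, 91, 92, 92, 93, 92, 90, 88, 87, 74, 53, 55, 52, 61, 64, 108, 189]
74 [173, 96, 68, 62, 64, 65, 64, 65, 78, 86, 86, 86, 87, 87, 88, 88, 87, 88, 90, 92, 91, 79, 65, 82, 140]
['-90:91', '-86:89', '-82:87', '-78:83', '-74:79', '-70:70', '-66:69', '-62:68', '-58:68', '-54:67', '-50:64', '-46:58', '-42:59', '-38:60', '-34:58', '-30:76', '-26:86', '-22:86', '-18:87', '-14:87', '-10:88', '-6:88', '-2:88', '2:88', '6:88', '10:88', '14:85', '18:68', '22:61', '26:61', '30:61', '34:61', '38:61', '42:61', '46:60', '50:61', '54:63', '58:66', '62:68', '66:72', '70:77', '74:80', '78:81', '82:80', '86:77', '90:74']
38.8417
```

Run:
```python
from h import *
np.set_printoptions(precision=1,suppress=True)
move_linear(tip(-45,-10,70,R60),250);
stroke(-10,10,F=8); c=look("w11"); prof(c); print(read_state()["t"])
cv2.imwrite("pics/v11.png",cv2.resize(cv2.rotate(cv2.convertScaleAbs(c["pixels"][163:293,240:380],alpha=1.8),cv2.ROTATE_180),None,fx=4,fy=4,interpolation=cv2.INTER_CUBIC))
```

```text
hit [40.2 -2.7 -9.9 44.5 -2.5 -0.   1.3]
[ 40.4  -2.6 -10.   44.6  -2.9  -0.2  -0.2]
[40.7 -3.4 -6.1 44.4 -8.5 -4.9  4.3]
[41.  -3.6 -0.8 44.  -8.  -2.8  2.7]
[41.2 -3.8  4.1 43.8 -7.2 -3.4  1.4]
[41.5 -3.4  9.3 43.8 -6.6 -2.6  1.1]
30 [58, 68, 82, 85, 85, 86, 85, 80, 80, 84, 86, 85, 84, 80, 83, 86, 86, 85, 85, 83, 82, 83, 73, 75, 99]
38 [61, 69, 82, 84, 81, 68, 62, 63, 67, 68, 70, 69, 67, 68, 69, 66, 68, 75, 74, 70, 77, 83, 83, 87, 95]
66 [84, 85, 83, 85, 87, 87, 88, 89, 90, 90, 90, 90, 89, 86, 83, 81, 76, 62, 57, 61, 68, 74, 86, 112, 185]
74 [172, 98, 87, 88, 88, 88, 86, 86, 84, 84, 85, 84, 85, 85, 86, 86, 87, 88, 90, 93, 92, 89, 89, 90, 139]
['-90:91', '-86:90', '-82:89', '-78:87', '-74:86', '-70:85', '-66:85', '-62:84', '-58:82', '-54:74', '-50:70', '-46:66', '-42:60', '-38:63', '-34:56', '-30:63', '-26:63', '-22:63', '-18:65', '-14:63', '-10:60', '-6:59', '-2:60', '2:64', '6:60', '10:70', '14:87', '18:88', '22:87', '26:87', '30:86', '34:86', '38:85', '42:85', '46:85', '50:85', '54:84', '58:83', '62:81', '66:82', '70:84', '74:84', '78:84', '82:84', '86:84', '90:85']
42.4833
```

View pics/v11.png

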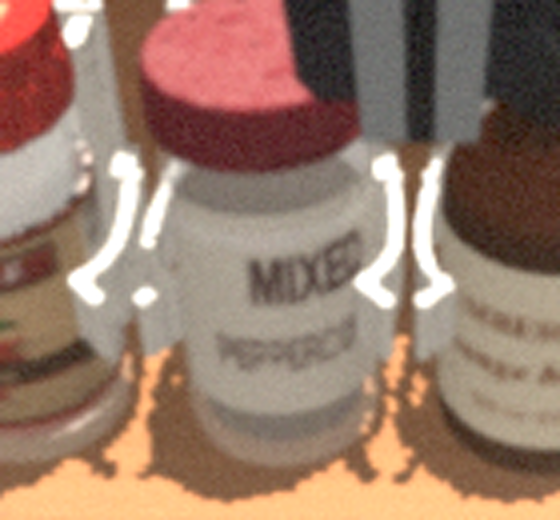

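The label reads "MIXED PEPPERCORNS" with its left part in front. MIXED runs from about x=250 to 362 in the crop, so it needs to roll further. I'll measure its angular extent numerically by unwrapping.

Run:
```python
from h import *
c=camera("wrist"); ph=np.arange(84,-85,-2.)
zs=np.arange(80,24,-2.)
P=np.array([[proj(c,W(-.5-22.4*np.cos(p),22.4*np.sin(p),z)) for p in np.radians(ph)] for z in zs],np.float32)
g=cv2.remap(c["pixels"],P[...,0],P[...,1],cv2.INTER_LINEAR).mean(2)
print("   "+"".join("|" if a%20==0 else " " for a in ph), "bars at 80,60,..-80")
for z,r in zip(zs,g): print(int(z),"".join("#" if v<62 else "+" if v<75 else "." if v<100 else "O" for v in r))
```

```text
|         |         |         |         |         |         |         |         |   bars at 80,60,..-80
80 OOOOOOOOOO..........................................................................O
78 OOOOOOOO.............................................................................
76 OOOOO..................................+....+++++++++.++++##########+................
74 O....................................+###++######++#########+++###+#++...............
72 .....................................+###########+.+###+++####++#+++++...............
70 .....................................+###########+.+###+++#######++++++..............
68 .....................................+############++####++##+++#####++...............
66 .....................................+###############++###########++.................
64 .....................................+++.++.++++++++....+++++++...OOOOOOOOOOOOOO.....
62 ...................................................................OOOOOOOOOOOOOOOOOO
60 ....................................................................OOOOOOOOOOOOOOOOO
58 ..............
[... 795 characters left out ...]
.............................................................................
38 .....................................................................................
36 ...........................................................................+.........
34 .....++..........................................................++......++++++......
32 ...++.......................................++++++++++++++++++++++++......+++++++....
30 .+.................++++++++++++++++++++#++++++#####++++#####+#####++.......+++++#++..
28 ...+.......++..+++++###+##+++##++####+##++++++++++++###+###++++#+++++......++#+++++++
26 ......+++++++++++++++#++++#+++###++#++#+++#++++++++++++++++++++++++++++....++###+++.+
```

```bash
cat >> h.py <<'E'
def strip(c,y0=1.2):
    ph=np.arange(84,-85,-2.); zs=np.arange(80,24,-2.)
    P=np.array([[proj(c,W(-.5-22.4*np.cos(p),y0+22.4*np.sin(p),z)) for p in np.radians(ph)] for z in zs],np.float32)
    g=cv2.remap(c["pixels"],P[...,0],P[...,1],cv2.INTER_LINEAR).mean(2)
    print("   "+"".join("|" if a%20==0 else " " for a in ph))
    for z,r in zip(zs,g): print(int(z),"".join("#" if v<62 else "+" if v<75 else "." if v<100 else "O" for v in r))
E
python3 - <<'E'
from h import *
np.set_printoptions(precision=1,suppress=True)
strip(camera("wrist"))
move_linear(tip(-45,-6,70,R60),250);
stroke(-6,7,F=8,step=4.5); move_linear(tip(-72,-30,130,R60),250); c=camera("wrist");cv2.imwrite("pics/w12.png",c["pixels"]); strip(c); print(read_state()["t"])
E
```

```text
|         |         |         |         |         |         |         |         |  
80 ..OOOOOOOOOOO........................................................................
78 OOOOOOOOOOOO.........................................................................
76 OOOOOOOOOO..............................++...+++.+++++..+++++##+++##++...............
74 OOOOOOO................................+###++######++####+#############+.............
72 OOOOO..................................+###########+.+###++###+++++++++++............
70 .......................................+###########+.+###++########++++++............
68 .......................................+###########+++####+###++++##+++++............
66 ......................................++##############################+++............
64 .......................................+++.+++++++++++...+++###+++++.................
62 ....................................................................OOOOOOOOOOOO.....
60 .....................................................................OOOOOOOOOOOOOOOO
58 ..................................
[... 3553 characters left out ...]
.....................................................................
38 .....................................................................................
36 .....................................................................................
34 .....+...............................................................................
32 ..+...++++++...................................+..++++..+++++++++++++.........++++...
30 ...++++++++++++++++++++++##++++++++++++++++++++++++++++++++++++++++++++.......++++++.
28 .++++++++++++++++++++++++#++++++####++++#++++++++++#++++++###+++++++++++.......+++++#
26 +++++++++++++++++++++++++++#++#++++#+++++++++++++++++++++####++++++++++++......++++++
45.7833
```

MIXED now spans +33° to -35°, so the label is centred to within a degree or two. The robot is clear of everything, so I'll hand in.

Run:
```python
from h import *
move_linear(tip(-80,-30,150,R60),100); print(read_state()["wrist_force"]); print(finish_job())
```

```text
[-0.79861927  0.14287678  0.26891597]
the job is handed in; nothing more can be done
None
```

I handed the job in at about 46 s: the dropper bottle is snapped home after a second, lower push (the first leaned it back), and the dark-red-lid jar's label faces the front to within a few degrees by my measurement.

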